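# Throw the isolator toggle hidden behind the jar

## Robot

A 7-joint arm with a two-finger parallel gripper is mounted at the origin on a cart in front of the work surface, level with it; the furniture and walls round the work are solid. World frame = base frame: x ahead of the robot, y to its left, z up, the work surface at z = 0. Lengths are in m, angles in rad, forces in N, time in s.
With the tool pointing down it reaches from about 0.4 to 0.85 m from the base axis. Payload 4.5 kg.
Tool frame: the origin (TCP) lies at the very end of the fingers, on their centre line; the grasp point (between the pads) lies 19 mm behind it; z points along the fingers, y is the line along which they close (so a half turn about z gives the same grasp; the last joint's range is limited). The gripper opens to 88 mm and grips with 3 to 60 N. Pads are 18 mm wide; open, the fingers measure 123 mm over their backs; the gripper's body (75 mm by 187 mm) begins 45 mm behind the grasp point.
Start: joints at [1.375, 0.689, -0.195, 1.565, 0.157, 0.902, -0.215], TCP at [0.142, -0.609, 0.239] pointing down, gripper open.
Joint ranges: [-3.01, 3.01], [-0.46, 2.08], [-1.47, 1.51], [0.13, 2.56], [-1, 4.14], [0.04, 2.09], [-2.66, 2.66]. Speed limits (rad/s): [2.57, 2.57, 3.14, 3.14, 3.14, 3.14, 3.14].

## Interface

Orientations are given as a unit quaternion [x, y, z, w].
In Python, from plant import r, eyes, nets gives the robot as it stands.
- The arm moves only by the shell command python3 -m pendant 'ROWS' [FORCE]. ROWS is JSON, a list of rows, each an object of numbers: "claw": the opening, from 0 (shut) to 1 (fully open); "dx", "dy", "dz": the shift along the world's x, y, z in mm; "twist": the turn about the world's z in rad. In form: [{"claw": .., "dx": .., "dy": .., "dz": .., "twist": ..}, ...]. A call has 1 to 8 rows; each row is the pose to reach, as a shift and turn from the pose commanded when the call began; what a row does not reach only later rows make up. A row lasts 1/10 s, in which the tool goes at most 50 mm and 8.59 degrees, less where a joint would pass 70% of its speed; a pose out of reach is approached as far as the arm can. A call with a gripper value outside its range is refused whole. The fingers move at their own pace and stop on an object; FORCE is the grip in N (left out, the last holds). Time passes only in rows, so rows that repeat a pose let the fingers close. It gives the time, the measured TCP pose, the force, the opening and the grip force at its end, in the units of the state.
- r.get_state(): the state, without advancing time (a new reading comes with each control period).
- eyes.snapshot(name): name is "scene" or "top" or "wrist"; returns (picture, depth): 384x512x3 uint8, blue, green, red; 384x512 float32, m along the optical axis (not along the pixel's ray), 0 where there is no reading.
- eyes.camera_info(name): a dict with "K" (3x3 intrinsics, pixels), "world_to_cam" (4x4, takes a point from world to camera coordinates); the wrist camera has in their place "T_tool_cam" (4x4, takes a point from camera to tool coordinates, whose origin is the TCP and whose axes are the flange's). Camera axes: x right, y down, z forward; pixel columns grow to the right and rows downward; lengths in m; the calibration is good to about 2 mm. The wrist camera is an equidistant fisheye: a pixel r from the principal point sees the ray r / f radians off the axis. A picture is of the moment at which its call begins: read the wrist's pose just before it. camera_info takes no time and is no camera call.
- r.finish_job(): hands the job in; it is judged then, once.
Trained networks look in the newest picture that a camera, given by its name, has taken for a name from the list of things; names that differ only in an ending like _2 or _b are one class to them, and where a whole thing is asked for, a point or a joint stands for the part that bears it (a point fixed in the world has none). Each returns a list of dicts, best first, with "confidence" (0 to 1); they miss things now and then, are a little off and sometimes report something else, mostly with a low value. They report only what shows in the picture. A call takes as long as a camera call. They do not tell look-alikes from the thing itself.
- nets.spot_in(camera, query): "box" ([left, top, width, height] as shares, 0 to 1, of the picture: columns of its width, rows of its height, round what is visible of it).
- nets.place_of(camera, query): "position" ([column, row] as shares, 0 to 1, of the picture: columns of its width, rows of its height: a listed point, or the origin of a listed thing).
The state is a dict: "clock": time; "q": joint angles; "qd": joint speeds; "joint_torque": joint torques, N m; "tool_pos": TCP position; "eef_rot": TCP orientation; "contact_force": force on the tool from outside, world axes, zero at the start; "moment": the same for the moment, N m; "opening": opening from 0.0 (shut) to 1.0 (fully open); "finger_force": force on a finger pad.
Only numpy, scipy, OpenCV 4.12 (cv2) and the standard library are available. Lean on these libraries where they do the work, as an engineer would, in place of code of your own. Each camera call takes 0.05 s, during which the arm holds its last target. There are 200 camera calls.

## Task

Isolate the saw supply before the blade is changed: lift the amber jar off its cork pad, stand it on the bare bench top clear of the plywood stand, and let go of it; only then flip the red toggle behind it from up to fully down, so that it snaps over. Then put the jar back wholly on its cork pad. Keep the jar upright and leave the mug, the bit case and the blade flange lying round the board where they are.

Things in the scene. Friction and masses are not known exactly. Their poses are not given: they have to be found in the camera images.
- stand: plywood board fixed to the bench with a grey switch box on it. Origin: on the bench top (underside of the board), directly below the centre of the cork pad; x points from the pad to the switch box, z up. Board 210 x 120 x 12 mm (x -57 to 153, y -60 to 60). Round cork pad, 90 mm diameter, centred on the origin, top face 15 mm above the bench. Switch box: x 93 to 147, y -45 to 45, up to z = 90 mm; the red toggle sticks out of its front face toward the pad
- toggle (a joint): angle of the toggle: 0 = up (as it starts, 0.42 rad above level), 0.42 = level, 0.84 = fully down. Hinge axis is level, along the stand's y, at x = 95, y = 0, z = 58 mm of the stand. An over-centre spring holds it at either end: it takes 3 to 4 N at the tip to start it and it snaps over by itself once past level
- toggle_tip (a point): centre of the bulb of the red toggle lever, 42 mm from its hinge; the bulb is 12 mm thick and reaches 4 mm farther out. At the start it stands 75 mm above the bench, at 57 mm along the stand's x; when down, 41 mm above the bench
- jar: amber jar with black cap and paper label, 62 mm diameter, 140 mm tall, 0.25 to 0.5 kg, round, grasp it across; origin at the centre of its underside, z up. It starts on the cork pad, close in front of the toggle
- mug: white mug with dark dots, bystander, 91 mm tall, 82 mm diameter, handle to its -y side (114 mm overall); origin on the bench below the middle of its overall outline (handle included), z up
- bit_case: flat orange and black case, bystander beside the board (another lies far off at the back of the bench), 55 x 90 x 17 mm; origin at the centre of its underside, z up
- flange: grey steel blade flange, a disc with a hole lying flat in front of the board, bystander (another lies at the back of the bench), 58 mm diameter, 9 mm thick; origin at the centre of its underside, z up
There are look-alikes about, which are no part of the job. Leave any yellow look-alike of the jar alone.

How it is judged:
On the way, in this order (a step that is already met when the one before it is completed fails the run):
1. the jar stands upright and released on the bench, its axis at least 85 mm from the pad's centre, the toggle still up (horizontal distance between jar and stand above 0.085 m and height (world z) of jar below 0.008 m and angle between jar's own z axis and vertical below 0.1 rad and contact force between jar and the fingers below 0.1 N and value of joint toggle below 0.25 rad), for 0.2 s.
2. the toggle has snapped fully down while the jar stands aside (value of joint toggle above 0.76 rad and horizontal distance between jar and stand above 0.085 m and height (world z) of jar below 0.008 m), for 0.2 s.
At the end, for the whole second after the job is handed in: The toggle is fully down (above 0.76 rad); the jar stands upright (within 0.1 rad), released and at rest on the cork pad with its axis within 14 mm of the pad's centre, so wholly on the pad; mug, bit case and flange lie within 30 mm of where they started (value of joint toggle above 0.76 rad and horizontal distance between jar and stand below 0.014 m and height (world z) of jar between 0.012 and 0.018 m and angle between jar's own z axis and vertical below 0.1 rad and linear speed of jar below 0.02 m/s and distance of each of mug, bit_case, flange from where it was at the start of the episode below 0.03 m); the robot touches nothing.
It fails at once if the jar is tipped more than 0.5 rad (angle between jar's own z axis and vertical above 0.5 rad).
It fails at once if the mug, the bit case or the blade flange is moved more than 30 mm (distance of any of mug, bit_case, flange from where it was at the start of the episode above 0.03 m).
It also fails if it takes over 72 s, if anything falls off the work surface, if the arm or the gripper's body presses on something with over 40 N, if the wrist force passes 120 N, or if a joint passes its speed limit or range.

## Working session

There is one attempt and no reset: what is moved stays moved. The work goes in short steps, Python scripts to look and compute and a shell command to move; the robot and the scene stay as the last step left them, time stands still between calls to the robot, and variables do not carry over. Pictures are saved under pics/ and viewed, at most 10 in all, crops included, and the job is handed in when it is done.

```bash
mkdir -p pics; ls; cat > h.py <<'E'
import numpy as np, cv2
from plant import r, eyes, nets
def px2w(cam,u,v,d):
    i=eyes.camera_info(cam);K=np.array(i["K"]);T=np.linalg.inv(np.array(i["world_to_cam"]))
    p=np.array([(u-K[0,2])/K[0,0]*d,(v-K[1,2])/K[1,1]*d,d,1]);return (T@p)[:3]
def ray_z(cam,u,v,z):
    a=px2w(cam,u,v,0.);b=px2w(cam,u,v,1.);t=(z-a[2])/(b[2]-a[2]);return a+t*(b-a)
def w2px(cam,p):
    i=eyes.camera_info(cam);c=np.array(i["world_to_cam"])@np.r_[p,1];k=np.array(i["K"])@c[:3];return k[:2]/k[2]
E
python3 - <<'E'
from h import *
s=r.get_state();print({k:np.round(v,3).tolist() for k,v in s.items()})
ims=[]
for c in ["scene","top"]:
    im,d=eyes.snapshot(c);ims.append(im);np.save(f"{c}_d.npy",d);cv2.imwrite(f"{c}.png",im)
    for q in ["jar","toggle_tip","mug","bit_case","flange","stand"]:
        for o in nets.spot_in(c,q)[:3]: 
            b=np.array(o["box"])*[512,384,512,384];print(c,q,round(o["confidence"],2),b.round().tolist())
        for o in nets.place_of(c,q)[:3]:
            b=np.array(o["position"])*[512,384];print("  pos",round(o["confidence"],2),b.round(1).tolist(), ray_z(c,*b,{"jar":.015,"toggle_tip":.075}.get(q,0)).round(3))
cv2.imwrite("pics/a.png",cv2.resize(ims[0],(800,600)));cv2.imwrite("pics/b.png",cv2.resize(ims[1],(800,600)))
E
```

```text
pics
{'clock': 0.0, 'q': [1.375, 0.69, -0.195, 1.566, 0.157, 0.902, -0.215], 'qd': [-0.002, 0.001, 0.001, 0.001, -0.001, 0.001, 0.001], 'joint_torque': [-0.001, -52.756, -1.267, -15.342, -0.053, 0.007, 0.0], 'tool_pos': [0.142, -0.608, 0.238], 'eef_rot': [0.993, 0.115, -0.0, -0.001], 'contact_force': [-0.553, -0.42, 0.04], 'moment': [0.002, 0.028, -0.037], 'finger_force': 0.0, 'opening': 0.997}
scene jar 0.56 [232.0, 168.0, 31.0, 54.0]
  pos 0.94 [246.7, 211.4] [0.506 0.017 0.015]
  pos 0.94 [315.7, 224.6] [ 0.4   -0.119  0.015]
scene mug 0.76 [150.0, 181.0, 46.0, 46.0]
  pos 0.84 [175.2, 221.5] [0.564 0.189 0.   ]
scene bit_case 0.72 [281.0, 176.0, 36.0, 23.0]
  pos 0.66 [298.8, 187.7] [ 0.527 -0.147  0.   ]
scene flange 0.84 [203.0, 255.0, 26.0, 24.0]
  pos 0.73 [213.1, 262.8] [0.417 0.143 0.   ]
scene stand 0.87 [211.0, 149.0, 65.0, 95.0]
  pos 0.75 [248.3, 217.6] [0.497 0.017 0.   ]
top jar 0.65 [290.0, 237.0, 29.0, 27.0]
top jar 0.64 [235.0, 191.0, 23.0, 30.0]
  pos 0.97 [246.4, 211.3] [0.497 0.017 0.015]
  pos 0.63 [303.0, 250.2] [ 0.409 -0.134  0.015]
top toggle_tip 0.42 [248.0, 170.0, 5.0, 17.0]
  pos 0.37 [251.1, 181.4] [0.563 0.01  0.075]
top mug 0.56 [158.0, 157.0, 47.0, 35.0]
  pos 0.9 [187.0, 182.2] [0.565 0.184 0.   ]
top bit_case 0.62 [290.0, 196.0, 42.0, 25.0]
  pos 0.93 [311.5, 209.4] [ 0.517 -0.152  0.   ]
top flange 0.92 [190.0, 231.0, 19.0, 24.0]
top flange 0.26 [231.0, 189.0, 28.0, 31.0]
  pos 0.6 [198.6, 241.0] [0.412 0.135 0.   ]
  pos 0.45 [246.8, 214.3] [0.491 0.016 0.   ]
top stand 0.66 [221.0, 147.0, 57.0, 89.0]
  pos 0.92 [247.2, 212.2] [0.497 0.016 0.   ]
```

```bash
python3 - <<'E'
import cv2,numpy as np
a=cv2.imread("scene.png")[120:300,130:370];b=cv2.imread("top.png")[130:280,140:340]
cv2.imwrite("pics/c.png",cv2.resize(a,(800,600),interpolation=cv2.INTER_CUBIC));cv2.imwrite("pics/d.png",cv2.resize(b,(800,600),interpolation=cv2.INTER_CUBIC))
E
```

```text
(no output)
```

View pics/c.png

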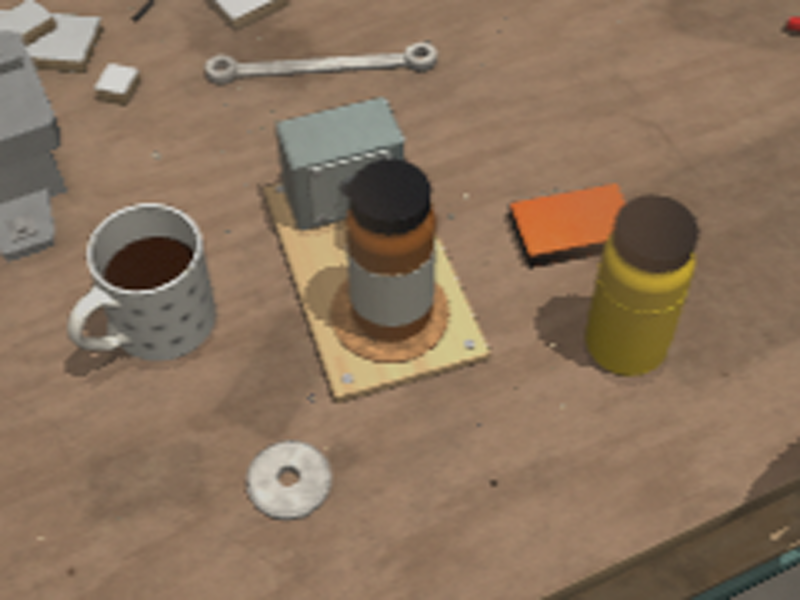

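View pics/d.png

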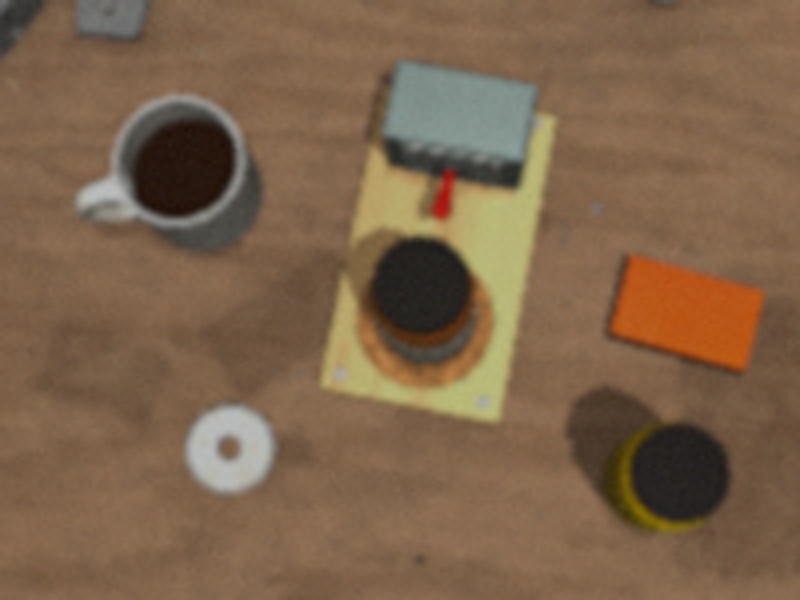

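In the top view, (246,211) is the amber jar, standing on the cork pad in front of the red toggle at about (251,179). The yellow look-alike is at (303,250), off the board, so it isn't the one. The enlarged crops confirm this: amber body and paper label on cork, against plain yellow. Next I'll refine the stand pose and jar axis.

```bash
cat >> h.py <<'E'
def jar_fit(col=True):
    "axis of black-capped thing from top depth: cap top disc near z=.14-.17"
    im,d=eyes.snapshot("top");v,u=np.nonzero(d>0)
    P=np.array([px2w("top",a,b,1.) for a,b in [(0,0)]])
    i=eyes.camera_info("top");K=np.array(i["K"]);T=np.linalg.inv(np.array(i["world_to_cam"]))
    z=d[v,u];p=np.c_[(u-K[0,2])/K[0,0]*z,(v-K[1,2])/K[1,1]*z,z,np.ones_like(z)]@T.T
    return im,u,v,p[:,:3]
E
python3 - <<'E'
from h import *
im,u,v,p=jar_fit()
hsv=cv2.cvtColor(im,cv2.COLOR_BGR2HSV)[v,u]
m=(p[:,2]>.13)&(p[:,2]<.18)&(np.hypot(p[:,0]-.5,p[:,1]-.017)<.08)
q=p[m];print("captop n",m.sum(),np.median(q[:,2]),q[:,:2].mean(0),cv2.minEnclosingCircle(q[:,:2].astype(np.float32)))
m=(p[:,2]>.075)&(p[:,2]<.1)&(np.hypot(p[:,0]-.62,p[:,1]-0)<.07)
q=p[m];print("box",m.sum(),np.median(q[:,2]),cv2.minAreaRect(q[:,:2].astype(np.float32)))
m=(abs(p[:,2]-.012)<.008)&(hsv[:,0]>15)&(hsv[:,0]<32)&(hsv[:,1]>70)&(hsv[:,2]>140)&(np.hypot(p[:,0]-.54,p[:,1])<.16)
q=p[m];print("ply",m.sum(),cv2.minAreaRect(q[:,:2].astype(np.float32)))
m=((hsv[:,0]<4)|(hsv[:,0]>175))&(hsv[:,1]>170)&(hsv[:,2]>120)&(np.hypot(p[:,0]-.57,p[:,1])<.06)
print("toggle",m.sum(),np.c_[u[m],v[m]].mean(0),p[m][:,:3].round(3).tolist()[:6])
for c in [(320,388),(500,420),(555,118)]: print(ray_z("top",140+c[0]/4,130+c[1]/4,.012).round(4))
m=(p[:,2]>.1)&(np.hypot(p[:,0]-.41,p[:,1]+.134)<.06);print("yellow top",np.percentile(p[m][:,2],[50,95]),p[m].mean(0))
E
```

```text
captop n 517 0.15594372894196362 [0.49946182 0.01753374] ((0.5007807016372681, 0.01779531128704548), 0.028461769223213196)
box 828 0.09064999626821785 ((0.6015192866325378, 0.009095948189496994), (0.08989308029413223, 0.09275000542402267), 83.39680480957031)
ply 1593 ((0.5493588447570801, 0.01390831172466278), (0.11981889605522156, 0.2102370262145996), 83.57785034179688)
toggle 20 [250.5  178.75] [[0.587, 0.01, 0.068], [0.584, 0.012, 0.067], [0.583, 0.009, 0.07], [0.581, 0.009, 0.069], [0.578, 0.011, 0.072], [0.574, 0.011, 0.075]]
[0.4511 0.0821 0.012 ]
[ 0.4398 -0.035   0.012 ]
[ 0.6433 -0.057   0.012 ]
yellow top [0.14070554 0.14334595] [ 0.40877863 -0.1283501   0.13602689]
```

```bash
python3 -m pendant '[{"claw":1,"dx":359,"dy":626,"dz":0,"twist":-0.34},{"claw":1,"dx":359,"dy":626,"dz":0,"twist":-0.34},{"claw":1,"dx":359,"dy":626,"dz":0,"twist":-0.34},{"claw":1,"dx":359,"dy":626,"dz":0,"twist":-0.34},{"claw":1,"dx":359,"dy":626,"dz":0,"twist":-0.34},{"claw":1,"dx":359,"dy":626,"dz":0,"twist":-0.34},{"claw":1,"dx":359,"dy":626,"dz":0,"twist":-0.34},{"claw":1,"dx":359,"dy":626,"dz":0,"twist":-0.34}]' 30
```

```text
clock: 2.15
tool_pos: [0.3423, -0.26, 0.2391]
eef_rot: [0.998, -0.055, 0.001, 0.0]
contact_force: [0.9, -0.8, 0.3]
opening: 0.995
finger_force: 0.0
```

```bash
python3 -m pendant '[{"claw":1,"dx":155,"dy":272,"dz":0,"twist":0},{"claw":1,"dx":155,"dy":272,"dz":0,"twist":0},{"claw":1,"dx":155,"dy":272,"dz":0,"twist":0},{"claw":1,"dx":155,"dy":272,"dz":0,"twist":0},{"claw":1,"dx":155,"dy":272,"dz":0,"twist":0},{"claw":1,"dx":155,"dy":272,"dz":0,"twist":0},{"claw":1,"dx":155,"dy":272,"dz":0,"twist":0},{"claw":1,"dx":155,"dy":272,"dz":0,"twist":0}]'; python3 -m pendant '[{"claw":1,"dx":0,"dy":0,"dz":0,"twist":0},{"claw":1,"dx":0,"dy":0,"dz":0,"twist":0}]'
```

```text
clock: 2.95
tool_pos: [0.4973, 0.013, 0.2387]
eef_rot: [0.999, -0.053, 0.0, -0.001]
contact_force: [-0.5, 0.4, -0.4]
opening: 1.004
finger_force: 0.0
clock: 3.15
tool_pos: [0.4953, 0.0079, 0.2387]
eef_rot: [0.998, -0.057, -0.001, 0.001]
contact_force: [1.5, -0.2, 0.2]
opening: 1.001
finger_force: 0.0
```

```bash
python3 - <<'E'
from h import *
for _ in range(3):
    s=r.get_state();print(s["clock"],np.round(s["tool_pos"],4))
    im,d=eyes.snapshot("wrist")
i=eyes.camera_info("wrist");print({k:np.round(v,3).tolist() if not isinstance(v,(str,dict)) else v for k,v in i.items()})
cv2.imwrite("pics/e.png",im)
print([(o["confidence"],(np.array(o["position"])*[512,384]).round(1)) for o in nets.place_of("wrist","toggle_tip")])
E
```

```text
3.15 [0.4953 0.0079 0.2387]
3.2 [0.4955 0.008  0.2388]
3.25 [0.4956 0.0083 0.2388]
{'K': [[297.319, 0.0, 260.466], [0.0, 297.319, 191.379], [0.0, 0.0, 1.0]], 'T_tool_cam': [[-0.001, -0.964, -0.265, 0.068], [1.0, -0.001, -0.0, -0.0], [0.0, -0.265, 0.964, -0.146], [0.0, 0.0, 0.0, 1.0]]}
[(0.76, array([250.2, 119.4]))]
```

View pics/e.png

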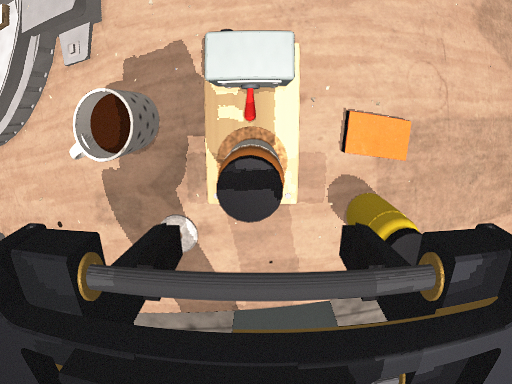

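The wrist view shows the jar cap at (251,188), the toggle at (250,103), and the fingers straddling column 264. The jar is therefore about 9 mm to +y, which agrees with the pose error. I'll shift, then descend.

```bash
python3 -m pendant '[{"claw":1,"dx":5,"dy":10,"dz":0,"twist":0},{"claw":1,"dx":5,"dy":10,"dz":0,"twist":0},{"claw":1,"dx":5,"dy":10,"dz":-25,"twist":0},{"claw":1,"dx":5,"dy":10,"dz":-50,"twist":0},{"claw":1,"dx":5,"dy":10,"dz":-65,"twist":0},{"claw":1,"dx":5,"dy":10,"dz":-65,"twist":0},{"claw":1,"dx":5,"dy":10,"dz":-65,"twist":0}]'
```

```text
clock: 4.05
tool_pos: [0.5016, 0.0206, 0.1739]
eef_rot: [0.998, -0.055, -0.0, 0.0]
contact_force: [0.1, -0.2, -0.1]
opening: 1.0
finger_force: 0.0
```

```bash
python3 -m pendant '[{"claw":1,"dx":0,"dy":-2,"dz":-20,"twist":0},{"claw":1,"dx":0,"dy":-2,"dz":-40,"twist":0},{"claw":1,"dx":0,"dy":-2,"dz":-60,"twist":0},{"claw":1,"dx":0,"dy":-2,"dz":-78,"twist":0},{"claw":1,"dx":0,"dy":-2,"dz":-78,"twist":0},{"claw":1,"dx":0,"dy":-2,"dz":-78,"twist":0}]'; python3 -m pendant '[{"claw":0.6,"dx":0,"dy":0,"dz":0,"twist":0},{"claw":0.5,"dx":0,"dy":0,"dz":0,"twist":0},{"claw":0.5,"dx":0,"dy":0,"dz":0,"twist":0},{"claw":0.4,"dx":0,"dy":0,"dz":0,"twist":0},{"claw":0.4,"dx":0,"dy":0,"dz":0,"twist":0},{"claw":0.4,"dx":0,"dy":0,"dz":0,"twist":0}]' 30
```

```text
clock: 4.65
tool_pos: [0.5021, 0.0185, 0.0966]
eef_rot: [0.998, -0.055, 0.001, -0.0]
contact_force: [0.4, -0.1, -0.5]
opening: 1.002
finger_force: 0.0
clock: 5.25
tool_pos: [0.5018, 0.0181, 0.0963]
eef_rot: [0.998, -0.055, 0.001, 0.0]
contact_force: [-0.4, -1.7, 6.4]
opening: 0.696
finger_force: 30.0
```

```bash
python3 -m pendant '[{"claw":0.4,"dx":0,"dy":0,"dz":10,"twist":0},{"claw":0.4,"dx":0,"dy":0,"dz":25,"twist":0},{"claw":0.4,"dx":0,"dy":0,"dz":40,"twist":0},{"claw":0.4,"dx":-20,"dy":7,"dz":40,"twist":0},{"claw":0.4,"dx":-50,"dy":17,"dz":40,"twist":0},{"claw":0.4,"dx":-80,"dy":27,"dz":40,"twist":0},{"claw":0.4,"dx":-95,"dy":32,"dz":40,"twist":0},{"claw":0.4,"dx":-95,"dy":32,"dz":40,"twist":0}]'; python3 -m pendant '[{"claw":0.4,"dx":0,"dy":0,"dz":0,"twist":0},{"claw":0.4,"dx":0,"dy":0,"dz":0,"twist":0},{"claw":0.4,"dx":0,"dy":0,"dz":0,"twist":0}]'
```

```text
clock: 6.05
tool_pos: [0.4031, 0.051, 0.1359]
eef_rot: [0.999, -0.054, -0.002, 0.0]
contact_force: [-0.7, 0.1, -3.6]
opening: 0.695
finger_force: 30.0
clock: 6.35
tool_pos: [0.4077, 0.0502, 0.1358]
eef_rot: [0.998, -0.056, 0.001, -0.0]
contact_force: [-0.1, -0.6, -3.5]
opening: 0.697
finger_force: 30.0
```

```bash
python3 - <<'E'
from h import *
im,d=eyes.snapshot("scene");cv2.imwrite("pics/f.png",cv2.resize(im[120:300,130:370],(800,600)))
print(r.get_state()["tool_pos"],r.get_state()["eef_rot"])
E
```

```text
[0.40742393 0.05015584 0.13573393] [ 9.98456400e-01 -5.55383371e-02  5.55310851e-04 -3.40347961e-05]
```

View pics/f.png

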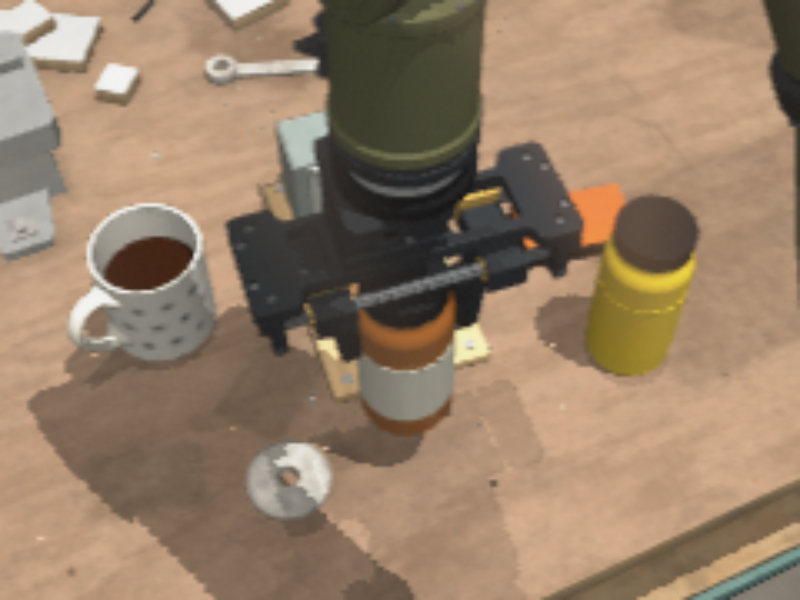

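The jar hangs upright in the gripper, clear of the flange at (288,478) and the yellow jar. Now lowering it.

```bash
python3 -m pendant '[{"claw":0.4,"dx":0,"dy":0,"dz":-20,"twist":0},{"claw":0.4,"dx":0,"dy":0,"dz":-38,"twist":0},{"claw":0.4,"dx":0,"dy":0,"dz":-46,"twist":0},{"claw":0.4,"dx":0,"dy":0,"dz":-50,"twist":0},{"claw":0.4,"dx":0,"dy":0,"dz":-52,"twist":0},{"claw":0.4,"dx":0,"dy":0,"dz":-52,"twist":0},{"claw":0.4,"dx":0,"dy":0,"dz":-52,"twist":0}]'
```

```text
clock: 7.1
tool_pos: [0.4067, 0.0504, 0.0842]
eef_rot: [0.998, -0.055, 0.0, -0.0]
contact_force: [-0.1, 0.4, -2.9]
opening: 0.69
finger_force: 30.0
```

```bash
python3 -m pendant '[{"claw":0.4,"dx":0,"dy":0,"dz":-1,"twist":0},{"claw":0.4,"dx":0,"dy":0,"dz":-2,"twist":0},{"claw":0.4,"dx":0,"dy":0,"dz":-3,"twist":0},{"claw":0.4,"dx":0,"dy":0,"dz":-3,"twist":0}]'
```

```text
clock: 7.5
tool_pos: [0.4067, 0.0503, 0.0812]
eef_rot: [0.998, -0.055, 0.001, -0.0]
contact_force: [-0.5, -0.1, 5.2]
opening: 0.696
finger_force: 29.9
```

```bash
python3 -m pendant '[{"claw":0.75,"dx":0,"dy":0,"dz":0,"twist":0},{"claw":0.85,"dx":0,"dy":0,"dz":0,"twist":0},{"claw":1,"dx":0,"dy":0,"dz":0,"twist":0},{"claw":1,"dx":0,"dy":0,"dz":0,"twist":0},{"claw":1,"dx":0,"dy":0,"dz":0,"twist":0},{"claw":1,"dx":0,"dy":0,"dz":0,"twist":0}]'; python3 -m pendant '[{"claw":1,"dx":0,"dy":0,"dz":15,"twist":0},{"claw":1,"dx":0,"dy":0,"dz":40,"twist":0},{"claw":1,"dx":0,"dy":0,"dz":75,"twist":0},{"claw":1,"dx":0,"dy":0,"dz":110,"twist":0},{"claw":1,"dx":0,"dy":0,"dz":110,"twist":0},{"claw":1,"dx":0,"dy":0,"dz":110,"twist":0}]'; python3 - <<'E'
from h import *
im,u,v,p=jar_fit()
m=(p[:,2]>.12)&(p[:,2]<.16)&(np.hypot(p[:,0]-.407,p[:,1]-.05)<.05)
print(m.sum(),np.median(p[m],0))
E
```

```text
clock: 8.1
tool_pos: [0.4064, 0.0504, 0.0807]
eef_rot: [0.998, -0.055, -0.0, 0.0]
contact_force: [0.4, 1.2, -0.2]
opening: 1.0
finger_force: 0.0
clock: 8.7
tool_pos: [0.4067, 0.0505, 0.1912]
eef_rot: [0.998, -0.055, 0.001, -0.0]
contact_force: [0.6, 0.2, -0.5]
opening: 0.998
finger_force: 0.0
0 [nan nan nan]
  return _methods._mean(a, axis=axis, dtype=dtype,
  ret = um.true_divide(
```

```bash
python3 -m pendant '[{"claw":0,"dx":40,"dy":-10,"dz":0,"twist":0},{"claw":0,"dx":80,"dy":-20,"dz":0,"twist":0},{"claw":0,"dx":120,"dy":-30,"dz":0,"twist":0},{"claw":0,"dx":149,"dy":-37,"dz":0,"twist":0},{"claw":0,"dx":149,"dy":-37,"dz":0,"twist":0},{"claw":0,"dx":149,"dy":-37,"dz":-20,"twist":0},{"claw":0,"dx":149,"dy":-37,"dz":-50,"twist":0},{"claw":0,"dx":149,"dy":-37,"dz":-50,"twist":0}]' 20;  python3 -m pendant '[{"claw":0,"dx":0,"dy":0,"dz":0,"twist":0},{"claw":0,"dx":0,"dy":0,"dz":0,"twist":0}]'; python3 - <<'E'
from h import *
s=r.get_state();print(s["tool_pos"])
im,d=eyes.snapshot("wrist");cv2.imwrite("pics/g.png",im)
im,u,v,p=jar_fit()
m=(p[:,2]>.12)&(p[:,2]<.16)&(np.hypot(p[:,0]-.407,p[:,1]-.05)<.05)
print(m.sum(),np.median(p[m],0))
E
```

```text
clock: 9.55
tool_pos: [0.551, 0.0135, 0.1365]
eef_rot: [0.998, -0.055, -0.005, 0.001]
contact_force: [-0.6, 0.3, -0.2]
opening: 0.298
finger_force: 0.0
clock: 9.75
tool_pos: [0.5555, 0.0136, 0.1414]
eef_rot: [0.998, -0.055, 0.0, -0.0]
contact_force: [0.3, -0.2, 0.3]
opening: 0.113
finger_force: 0.0
[0.55551164 0.01355204 0.14136991]
0 [nan nan nan]
  return _methods._mean(a, axis=axis, dtype=dtype,
  ret = um.true_divide(
```

View pics/g.png

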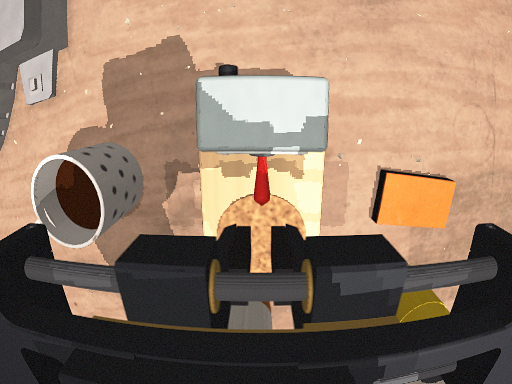

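The toggle bulb, at about (262,195), lines up with the closing fingers. Pressing down now.

```bash
python3 -m pendant '[{"claw":0,"dx":0,"dy":0,"dz":-15,"twist":0},{"claw":0,"dx":0,"dy":0,"dz":-35,"twist":0},{"claw":0,"dx":0,"dy":0,"dz":-50,"twist":0},{"claw":0,"dx":0,"dy":0,"dz":-58,"twist":0},{"claw":0,"dx":0,"dy":0,"dz":-66,"twist":0},{"claw":0,"dx":0,"dy":0,"dz":-70,"twist":0},{"claw":0,"dx":0,"dy":0,"dz":-70,"twist":0}]';python3 -m pendant '[{"claw":0,"dx":0,"dy":0,"dz":-6,"twist":0},{"claw":0,"dx":0,"dy":0,"dz":-12,"twist":0},{"claw":0,"dx":0,"dy":0,"dz":-18,"twist":0},{"claw":0,"dx":0,"dy":0,"dz":-20,"twist":0},{"claw":0,"dx":0,"dy":0,"dz":-20,"twist":0}]'
```

```text
clock: 10.55
tool_pos: [0.5553, 0.0135, 0.0708]
eef_rot: [0.998, -0.055, -0.0, 0.0]
contact_force: [-1.6, 0.1, 2.5]
opening: 0.006
finger_force: 0.9
clock: 11.05
tool_pos: [0.5553, 0.0133, 0.0502]
eef_rot: [0.998, -0.055, -0.0, 0.0]
contact_force: [-0.4, 0.0, 0.2]
opening: 0.0
finger_force: 0.0
```

```bash
python3 -m pendant '[{"claw":0,"dx":0,"dy":0,"dz":20,"twist":0},{"claw":0,"dx":0,"dy":0,"dz":60,"twist":0},{"claw":0,"dx":0,"dy":0,"dz":100,"twist":0},{"claw":0.5,"dx":0,"dy":0,"dz":145,"twist":0},{"claw":1,"dx":-30,"dy":10,"dz":145,"twist":0},{"claw":1,"dx":-70,"dy":18,"dz":145,"twist":0},{"claw":1,"dx":-80,"dy":20,"dz":145,"twist":0},{"claw":1,"dx":-80,"dy":20,"dz":145,"twist":0}]'; python3 - <<'E'
from h import *
for _ in range(3): s=r.get_state();im,d=eyes.snapshot("wrist")
cv2.imwrite("pics/h.png",im);np.save("wd.npy",d);print(s["tool_pos"],s["eef_rot"])
for q in ["toggle_tip","jar"]:
  for o in nets.place_of("wrist",q): print(q,o["confidence"],(np.array(o["position"])*[512,384]).round(1))
E
```

```text
clock: 11.85
tool_pos: [0.474, 0.0337, 0.1961]
eef_rot: [0.999, -0.054, -0.0, 0.0]
contact_force: [0.6, 0.4, 1.1]
opening: 0.438
finger_force: 0.0
[0.4770641  0.03333209 0.195994  ] [ 9.98473723e-01 -5.52158646e-02  1.19361939e-03 -8.90887197e-05]
jar 0.98 [251.3 230.3]
jar 0.65 [395.6 208.6]
```

View pics/h.png

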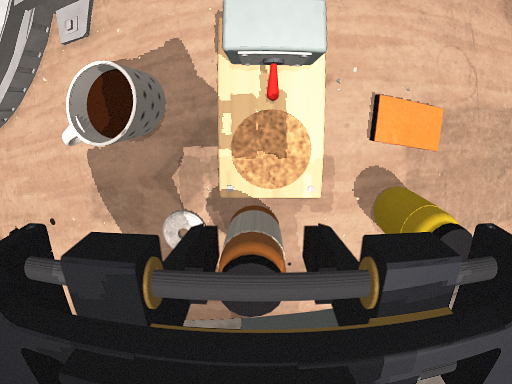

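```bash
cat >> h.py <<'E'
from scipy.spatial.transform import Rotation as Ro
def wray(s,u,v,z):
    i=eyes.camera_info("wrist");K=np.array(i["K"]);T=np.array(i["T_tool_cam"])
    d=np.array([u-K[0,2],v-K[1,2]]);n=np.hypot(*d);t=n/K[0,0];c=np.r_[d/n*np.sin(t),np.cos(t)]
    R=Ro.from_quat(s["eef_rot"]);o=R.apply(T[:3,3])+s["tool_pos"];w=R.apply(T[:3,:3]@c);return o+w*(z-o[2])/w[2]
def wproj(s,p):
    i=eyes.camera_info("wrist");K=np.array(i["K"]);T=np.array(i["T_tool_cam"]);R=Ro.from_quat(s["eef_rot"])
    c=T[:3,:3].T@(R.inv().apply(np.array(p)-s["tool_pos"])-T[:3,3]);n=np.hypot(*c[:2]);return K[:2,2]+c[:2]/n*np.arctan2(n,c[2])*K[0,0]
E
python3 - <<'E'
from h import *
s=r.get_state()
im=cv2.imread("pics/h.png")
hsv=cv2.cvtColor(im,cv2.COLOR_BGR2HSV)
m=((hsv[...,0]>5)&(hsv[...,0]<17)&(hsv[...,1]>90)).astype(np.uint8);m[:100]=0;m[192:]=0;m[:,:228]=0;m[:,316:]=0
m=cv2.morphologyEx(m,cv2.MORPH_OPEN,np.ones((5,5)));n,l,st,ce=cv2.connectedComponentsWithStats(m);k=1+st[1:,4].argmax()
c=max(cv2.findContours((l==k).astype(np.uint8),0,2)[0],key=cv2.contourArea)
pts=np.array([wray(s,*q,.015)[:2] for q in c[:,0].astype(float)],np.float32);print("pad",st[k],cv2.minEnclosingCircle(pts),cv2.fitEllipse(pts))
print("jar base",wray(s,251.3,230.3,0))
for nm,p in dict(up=(.558,.013,.075),dn=(.558,.013,.041),pad=(.5017,.0193,.015),jb=(.4065,.0503,0),jt=(.4065,.0503,.14)).items(): print(nm,wproj(s,p).round(1))
h=(hsv[...,0]<4)|(hsv[...,0]>176);y,x=np.nonzero(h&(hsv[...,1]>170)&(hsv[...,2]>120));print("red",x.min(),x.max(),y.min(),y.max())
E
```

```text
pad [ 230  108   77   80 3631] ((0.5030829906463623, 0.01966720074415207), 0.04547012969851494) ((0.5058978796005249, 0.023153487592935562), (0.07366904616355896, 0.08416178822517395), 121.3875961303711)
jar base [0.40277831 0.05340381 0.        ]
up [273.4  95. ]
dn [271.9  97. ]
pad [270.8 149.5]
jb [253.4 227.3]
jt [249.6 292. ]
red 267 278 63 99
```

```bash
python3 - <<'E'
from h import *
s=r.get_state();d=np.load("wd.npy");i=eyes.camera_info("wrist");K=np.array(i["K"]);T=np.array(i["T_tool_cam"]);R=Ro.from_quat(s["eef_rot"])
for v in range(64,100,5):
    z=d[v,272];e=np.array([272-K[0,2],v-K[1,2]]);n=np.hypot(*e);t=n/K[0,0];c=np.r_[e/n*np.tan(t)*z,z]
    print(v,(R.apply(T[:3,:3]@c+T[:3,3])+s["tool_pos"]).round(3))
E
```

```text
64 [0.589 0.01  0.058]
69 [0.584 0.011 0.055]
74 [0.58  0.011 0.054]
79 [0.575 0.012 0.054]
84 [0.57  0.012 0.051]
89 [0.565 0.012 0.051]
94 [0.561 0.013 0.049]
99 [0.556 0.013 0.045]
```

Depth along the red lever falls from 58 mm at the box to about 47 mm at the tip, so the toggle is fully down. The jar still stands where I released it. Now regrasping it.

```bash
python3 -m pendant '[{"claw":1,"dx":-35,"dy":8,"dz":0,"twist":0},{"claw":1,"dx":-70,"dy":17,"dz":0,"twist":0},{"claw":1,"dx":-70,"dy":17,"dz":0,"twist":0},{"claw":1,"dx":-70,"dy":17,"dz":0,"twist":0},{"claw":1,"dx":-70,"dy":17,"dz":0,"twist":0}]'
```

```text
clock: 12.6
tool_pos: [0.4075, 0.0504, 0.1958]
eef_rot: [0.998, -0.055, 0.001, -0.0]
contact_force: [0.4, -0.1, 0.1]
opening: 0.998
finger_force: 0.0
```

```bash
python3 -m pendant '[{"claw":1,"dx":0,"dy":0,"dz":-30,"twist":0},{"claw":1,"dx":0,"dy":0,"dz":-60,"twist":0},{"claw":1,"dx":0,"dy":0,"dz":-90,"twist":0},{"claw":1,"dx":0,"dy":0,"dz":-108,"twist":0},{"claw":1,"dx":0,"dy":0,"dz":-114,"twist":0},{"claw":1,"dx":0,"dy":0,"dz":-114,"twist":0},{"claw":1,"dx":0,"dy":0,"dz":-114,"twist":0}]'; python3 -m pendant '[{"claw":0.6,"dx":0,"dy":0,"dz":0,"twist":0},{"claw":0.5,"dx":0,"dy":0,"dz":0,"twist":0},{"claw":0.5,"dx":0,"dy":0,"dz":0,"twist":0},{"claw":0.4,"dx":0,"dy":0,"dz":0,"twist":0},{"claw":0.4,"dx":0,"dy":0,"dz":0,"twist":0},{"claw":0.4,"dx":0,"dy":0,"dz":0,"twist":0}]' 30;  python3 -m pendant '[{"claw":0.4,"dx":0,"dy":0,"dz":15,"twist":0},{"claw":0.4,"dx":0,"dy":0,"dz":40,"twist":0},{"claw":0.4,"dx":20,"dy":-7,"dz":40,"twist":0},{"claw":0.4,"dx":50,"dy":-17,"dz":40,"twist":0},{"claw":0.4,"dx":80,"dy":-26,"dz":40,"twist":0},{"claw":0.4,"dx":94,"dy":-31,"dz":40,"twist":0},{"claw":0.4,"dx":94,"dy":-31,"dz":40,"twist":0},{"claw":0.4,"dx":94,"dy":-31,"dz":40,"twist":0}]'; python3 -m pendant '[{"claw":0.4,"dx":0,"dy":0,"dz":0,"twist":0},{"claw":0.4,"dx":0,"dy":0,"dz":0,"twist":0},{"claw":0.4,"dx":0,"dy":0,"dz":0,"twist":0}]'
```

```text
clock: 13.3
tool_pos: [0.4064, 0.0504, 0.0822]
eef_rot: [0.998, -0.055, 0.001, -0.0]
contact_force: [-0.5, -0.6, 0.5]
opening: 0.996
finger_force: 0.0
clock: 13.9
tool_pos: [0.4056, 0.0502, 0.0821]
eef_rot: [0.998, -0.055, 0.0, 0.0]
contact_force: [-0.1, -1.3, 7.1]
opening: 0.694
finger_force: 30.0
clock: 14.7
tool_pos: [0.4978, 0.0195, 0.1212]
eef_rot: [0.998, -0.055, -0.001, 0.0]
contact_force: [-0.2, -0.2, -3.1]
opening: 0.692
finger_force: 30.0
clock: 15.0
tool_pos: [0.4986, 0.0198, 0.1217]
eef_rot: [0.999, -0.055, -0.0, 0.0]
contact_force: [0.7, 0.1, -3.2]
opening: 0.695
finger_force: 30.0
```

```bash
python3 -m pendant '[{"claw":0.4,"dx":3,"dy":0,"dz":0,"twist":0},{"claw":0.4,"dx":3,"dy":0,"dz":-12,"twist":0},{"claw":0.4,"dx":3,"dy":0,"dz":-18,"twist":0},{"claw":0.4,"dx":3,"dy":0,"dz":-22,"twist":0},{"claw":0.4,"dx":3,"dy":0,"dz":-24,"twist":0},{"claw":0.4,"dx":3,"dy":0,"dz":-25,"twist":0},{"claw":0.4,"dx":3,"dy":0,"dz":-25,"twist":0}]'
```

```text
clock: 15.7
tool_pos: [0.5022, 0.0193, 0.0972]
eef_rot: [0.998, -0.055, -0.0, 0.0]
contact_force: [-0.6, -0.8, 3.3]
opening: 0.694
finger_force: 30.0
```

Touched down, so I'll release, rise and back off.

```bash
python3 -m pendant '[{"claw":0.75,"dx":0,"dy":0,"dz":0,"twist":0},{"claw":0.85,"dx":0,"dy":0,"dz":0,"twist":0},{"claw":1,"dx":0,"dy":0,"dz":0,"twist":0},{"claw":1,"dx":0,"dy":0,"dz":0,"twist":0},{"claw":1,"dx":0,"dy":0,"dz":0,"twist":0}]'; python3 -m pendant '[{"claw":1,"dx":0,"dy":0,"dz":15,"twist":0},{"claw":1,"dx":0,"dy":0,"dz":45,"twist":0},{"claw":1,"dx":0,"dy":0,"dz":85,"twist":0},{"claw":1,"dx":0,"dy":0,"dz":130,"twist":0},{"claw":1,"dx":0,"dy":0,"dz":140,"twist":0},{"claw":1,"dx":-30,"dy":-50,"dz":140,"twist":0},{"claw":1,"dx":-60,"dy":-100,"dz":140,"twist":0},{"claw":1,"dx":-90,"dy":-150,"dz":140,"twist":0}]'; python3 -m pendant '[{"claw":1,"dx":-25,"dy":-45,"dz":0,"twist":0},{"claw":1,"dx":-50,"dy":-90,"dz":0,"twist":0},{"claw":1,"dx":-75,"dy":-135,"dz":0,"twist":0},{"claw":1,"dx":-100,"dy":-180,"dz":0,"twist":0},{"claw":1,"dx":-100,"dy":-180,"dz":0,"twist":0},{"claw":1,"dx":-100,"dy":-180,"dz":0,"twist":0},{"claw":1,"dx":-100,"dy":-180,"dz":0,"twist":0}]'; python3 - <<'E'
from h import *
im,u,v,p=jar_fit()
m=(p[:,2]>.13)&(p[:,2]<.18)&(np.hypot(p[:,0]-.5,p[:,1]-.017)<.08)
q=p[m];print("captop n",m.sum(),np.median(q[:,2]),q[:,:2].mean(0),cv2.minEnclosingCircle(q[:,:2].astype(np.float32)))
for c in ["mug","bit_case","flange"]: print(c,[ray_z("top",*(np.array(o["position"])*[512,384]),0).round(3) for o in nets.place_of("top",c)[:1]])
sc,_=eyes.snapshot("scene")
cv2.imwrite("pics/i.png",np.hstack([cv2.resize(x,(400,300)) for x in (im[130:280,140:340],sc[120:300,130:370])]))
print(r.get_state()["clock"])
E
```

```text
clock: 16.2
tool_pos: [0.5025, 0.0194, 0.0967]
eef_rot: [0.998, -0.055, 0.0, -0.0]
contact_force: [0.1, -1.4, 0.0]
opening: 1.003
finger_force: 0.0
clock: 17.0
tool_pos: [0.424, -0.1102, 0.2364]
eef_rot: [0.999, -0.054, -0.0, 0.0]
contact_force: [0.1, -0.9, -0.3]
opening: 1.001
finger_force: 0.0
clock: 17.7
tool_pos: [0.3259, -0.288, 0.2364]
eef_rot: [0.999, -0.054, -0.0, -0.001]
contact_force: [-0.9, 0.4, 0.5]
opening: 0.999
finger_force: 0.0
captop n 513 0.1560057231555516 [0.50045441 0.01893322] ((0.501686155796051, 0.01951405219733715), 0.028358792886137962)
mug [array([0.565, 0.186, 0.   ])]
bit_case [array([ 0.516, -0.153,  0.   ])]
flange [array([0.404, 0.132, 0.   ])]
17.95
```

View pics/i.png

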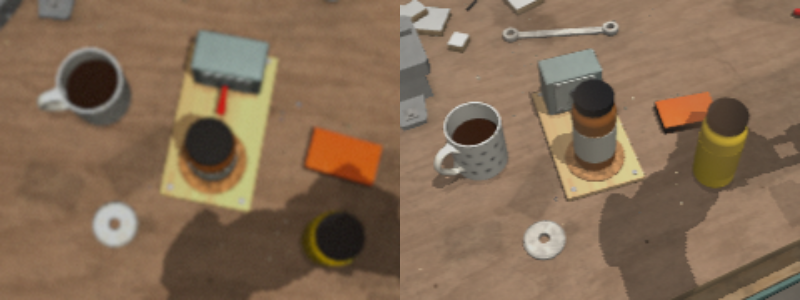

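The jar stands upright and centred on the pad (top view at (210,150)), and its cap is within 1 mm of the pad's centre. The toggle is down and the bystanders haven't moved, so I'm handing in.

```bash
python3 -c "
from plant import r
print(r.finish_job())"
```

```text
the job is handed in; nothing more can be done
None
```

The job is handed in: the toggle is fully down, the amber jar is back upright on its cork pad about 1 mm from centre, and the mug, bit case and flange show no real movement; no verdict came back.

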